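Set the sample tray out to its second station

ROBOT

A 6-joint arm with a two-finger parallel gripper is mounted at the origin on the work surface. World frame = base frame: x ahead of the robot, y to its left, z up, the work surface at z = 0. Lengths are in mm, angles in rad, forces in N, time in s.
With the tool pointing down it reaches from about 250 to 725 mm from the base axis. Payload 9.7 kg.
Tool frame: the origin (TCP) lies between the finger pads; the fingertips stand 19 mm ahead of it and the grasp point (between the pads) is the TCP; z points along the fingers, y is the line along which they close (so a half turn about z gives the same grasp; the last joint's range is limited). The gripper opens to 85 mm and grips with 20 to 120 N. Pads are 22 mm wide; open, the fingers measure 114 mm over their backs; the gripper's body (76 mm by 85 mm) begins 54 mm behind the grasp point. The pads swing forward as they close: fully open they stand 13 mm farther back than shut.
Start: joints at [0, 0.087, 0.176, 1.66, 0, 1.571], TCP at [549.997, -0, 250.284] pointing down, gripper open.
Joint ranges: [-3.13, 3.13], [-0.85, 1.81], [-1.15, 1.24], [-2.2, 2.28], [-1.44, 1.52], [-3.14, 3.14]. Speed limits (rad/s): [2.22, 2.22, 2.57, 3.14, 3.14, 3.14].

INTERFACE

Orientations are given as [roll, pitch, yaw] about the fixed x, y, z axes, in that order (R = Rz(yaw) Ry(pitch) Rx(roll)).
In Python, from bench import ctrl, cams, job gives the robot as it stands (ctrl), with the cameras (cams) and the job (job).
- The arm moves only by the tool shift_gripper, called after "Emit:" as a command line: name --argument value ..., lists and objects as JSON in quotes. Schema: {"type":"object","properties":{"steps":{"type":"string"},"squeeze":{"type":"number"},"only":{"type":"string"},"quiet":{"type":"boolean"},"lines":{"type":"string"}},"required":["steps"],"additionalProperties":false}. steps is a string of 1 to 20 rows, parted by semicolons, with the numbers parted by spaces; each row has 5 numbers: the finger opening in mm, then dx, dy, dz in fractions of the full range, 1 being 0.6 m, then a turn about the tool's z in normalised numbers (1 is 2 pi rad); each row is the pose to reach, as a shift and turn from the pose commanded when the call began, along the tool's axes at that moment; what a row does not reach only later rows make up. A row lasts 1/8 s, in which the tool goes at most 62.5 mm and 0.188 rad, less where a joint would pass 70% of its speed; a pose out of reach is approached as far as the arm can. The fingers move at their own pace and stop on an object; squeeze is the grip in N (left out, the last holds). Time passes only in rows, so rows that do not move let the fingers close. The tool returns the time, the measured TCP pose, the force, the opening and the grip force at its end. only (a regular expression) keeps the lines of the reply that match it, lines (a string "A,B") keeps lines A to B, and quiet returns only ok. A shift or turn number past 1, either way, is cut back to 1. Input that does not fit is refused with a message, and nothing moves.
- ctrl.get_obs(): the state, without advancing time (a new reading comes with each control period).
- cams.grab_frame(name): name is "scene" or "side" or "wrist"; returns the picture (480x640x3 uint8, red, green, blue); there is no depth.
- cams.camera_params(name): a dict with "fx", "fy", "cx", "cy" (pixels), "distortion" ([k1, k2, p1, p2, k3] as OpenCV has them; the pictures are not rectified), "R" (3x3) and "t" (3): a world point X has camera coordinates R X + t. Camera axes: x right, y down, z forward; pixel columns grow to the right and rows downward; lengths in mm; the calibration is good to about 2 mm. A picture is of the moment at which its call begins: read the wrist's pose just before it. camera_params takes no time and is no camera call; for the wrist camera it gives the pose at the moment of the call.
- job.sign_off(): hands the job in; it is judged then, once.
The state is a dict: "clock": time; "joints": joint angles; "qd": joint speeds; "joint_torque": joint torques, N m; "tcp_pos": TCP position; "tool_rot": TCP orientation; "contact_force": force on the tool from outside, world axes, zero at the start; "ft_torque": the same for the moment, N m; "opening": finger opening in mm; "gripper_force": force on a finger pad.
Only numpy, scipy, OpenCV 4.12 (cv2) and the standard library are available. Lean on these libraries where they do the work, as an engineer would, in place of code of your own. Each camera call takes 0.05 s, during which the arm holds its last target. There are 200 camera calls.

TASK

Move the sample tray out to its second station. First bring the changeover lever upright to its centre-off position and pause there for a second; then press the red snap button flush and slide the tray arm outwards to the next hole until the button springs out again; only then put the lever over to the other side. Do not slide the tray unless the lever is at centre off, let go of everything at the end, and leave the bottle, the jar and the white box standing where they are.

Things in the scene. Friction and masses are not known exactly. Their poses are not given: they have to be found in the camera images.
- tray_unit: Sample-tray unit, fixed to the bench: foot plate 12 mm thick, cream housing 140 mm high at y -185 to -105 mm, from which a level square tube comes out towards +y. Origin: on the bench, straight below the snap button on the tube's axis (axis 75 mm above the bench). z up, +y outwards along the tube to the round tray, +x the side where the button sticks out.
- tray_arm (a joint): Outward slide (m, along the unit's +y) of the tray arm, an aluminium 32 x 32 mm tube with tray, over a fixed inner tube: 0 at start (fully in, button in first hole), 0.040 second hole, 0.080 third. Friction 3 N. Locked while the button stands out, with 1.5 mm play; with the button held flush, 10 to 15 N slips it under the wall, and it springs out at the next hole.
- snap_button (a joint): How far the red snap button is pressed in, m: 0 standing out 8 mm from the tube's side, 0.008 flush with it, about 0.0105 when it rides under the tube wall. Spring 4 N at 0, 8 N when flush. The button does not move along with the tube.
- button_tip (a point): Outermost point of the red round-headed snap button (13 mm diameter): 24 mm from the tube's axis towards the unit's +x, 75 mm above the bench when out.
- tray_centre (a point): Centre of the top of the round cream vial tray (140 mm diameter; vials reach 40 mm above the tube's axis), at the outer end of the tray arm, 140 mm from the button along +y at the start. Moves with the arm.
- selector_box: Changeover selector, grey box 100 x 140 x 45 mm fixed to the bench, origin in the centre of its underside, z up. A lever on top swings in the box's y-z plane, about an axis along the box's x through the point 40 mm above the origin.
- changeover (a joint): Angle of the changeover lever in rad: 0 upright (centre off), negative leaning to the box's -y (yellow patch; where it starts), positive leaning to its +y (green patch); stops at -0.7 and +0.7. It stays where it is left; friction takes about 2 N at the ball.
- lever_ball (a point): Centre of the orange ball (30 mm diameter) on the lever's end, 78 mm from the lever's axis (118 mm above the bench when upright).
- wash_bottle: Loose red bottle, 60 mm diameter, 150 mm high, origin under its centre. Leave alone.
- solvent_jar: Loose amber jar with blue lid, 64 mm diameter, 100 mm high, origin under its centre. Leave alone.
- tip_box: Loose white divided open box 100 x 150 x 50 mm, origin under its centre. Leave alone.
- first_hole (a point): Centre of the tube's first 16 mm square hole, in the outside of its +x wall (2.5 mm thick), moving with the arm; at the start the button stands in it. The next holes lie 40 and 80 mm from it towards the housing. The tube runs from 100 mm before it to 65 mm beyond (clamp block from 60 mm). From above, fingers can pinch tube and button here, pressing it flush, and carry the tube along.

How it is judged:
By the outcome, as a careful person would: the job done as asked, in the order asked, and still so for the second after the job is handed in, with the robot touching nothing.
It also fails if it takes over 58 s, if anything falls off the work surface, if the arm or the gripper's body presses on something with over 40 N, if the wrist force passes 120 N, or if a joint passes its speed limit or range.

## Working session

There is one attempt and no reset: what is moved stays moved. The work goes in short steps, Python scripts to look and compute and a tool call to move; the robot and the scene stay as the last step left them, time stands still between calls to the robot, and variables do not carry over. Pictures are saved under pics/ and viewed, at most 10 in all, crops included, and the job is handed in when it is done.

```bash
ls; mkdir -p pics; python3 - <<'E'
from bench import ctrl, cams, job
import cv2,numpy as np
a=[cams.grab_frame(n) for n in("scene","side")]
for n,i in zip(("scene","side"),a): cv2.imwrite(f"pics/{n}0.png",i[:,:,::-1])
for n in("scene","side","wrist"):
  p=cams.camera_params(n); print(n,p['fx'],np.round(-np.array(p['R']).T@p['t']))
o=ctrl.get_obs();print(o['clock'],o['tcp_pos'],o['tool_rot'])
E
```

```text
bench.py
pics
scene 588.5846266172317 [1139. -488.  974.]
side 447.53892497616374 [ 555. -819.  608.]
wrist 394.3661169707123 [549.  71. 373.]
0.1 [5.49819374e+02 7.54033311e-03 2.49653317e+02] [-3.14039506e+00  1.95204633e-05  1.57084709e+00]
```

View pics/scene0.png

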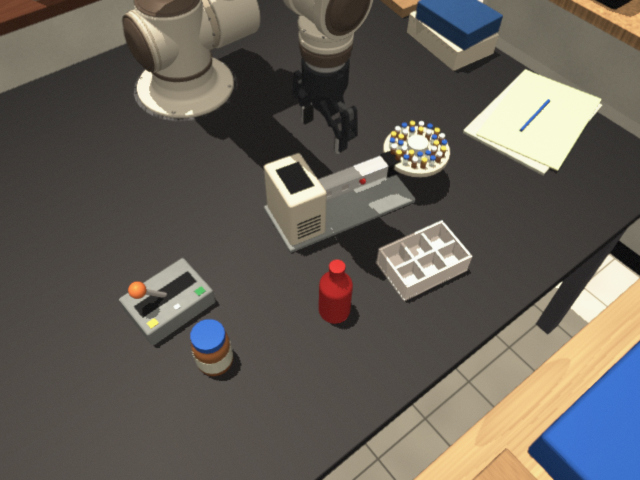

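View pics/side0.png

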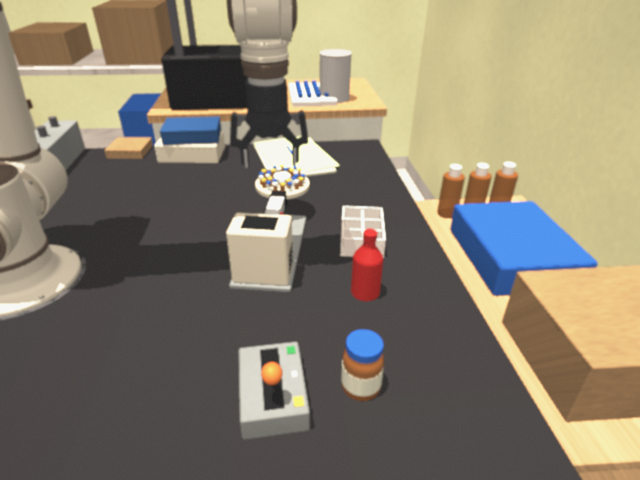

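```bash
cat > h.py <<'E'
import cv2,numpy as np
from bench import ctrl, cams, job
def blob(img,lo,hi,roi):
    x0,y0,x1,y1=roi; h=cv2.cvtColor(img,cv2.COLOR_RGB2HSV)
    m=np.zeros(h.shape[:2],np.uint8); m[y0:y1,x0:x1]=cv2.inRange(h,lo,hi)[y0:y1,x0:x1]
    n,l,s,c=cv2.connectedComponentsWithStats(m)
    if n<2: return None
    i=1+np.argmax(s[1:,4]); return c[i],s[i]
def ray(p,uv):
    K=np.array([[p['fx'],0,p['cx']],[0,p['fy'],p['cy']],[0,0,1.]])
    q=cv2.undistortPoints(np.array([[uv]],float),K,np.array(p['distortion'],float))[0,0]
    R=np.array(p['R']);d=R.T@np.r_[q,1];return -R.T@np.array(p['t']),d/np.linalg.norm(d)
def onz(p,uv,z):
    c,d=ray(p,uv);return c+d*(z-c[2])/d[2]
def tri(r1,r2):
    (a,d),(b,e)=r1,r2
    s=np.linalg.lstsq(np.c_[d,-e],b-a,rcond=None)[0];P=a+s[0]*d;Q=b+s[1]*e
    return (P+Q)/2,np.linalg.norm(P-Q)
E
python3 - <<'E'
from h import *
np.set_printoptions(precision=1,suppress=True)
I={n:cv2.imread(f"pics/{n}0.png")[:,:,::-1].copy() for n in("scene","side")}
P={n:cams.camera_params(n) for n in I}
O=((5,150,120),(14,255,255));G=((45,100,60),(80,255,255));Y=((22,100,120),(34,255,255));Rd=((0,150,60),(4,255,255))
R={"scene":(120,260,220,345),"side":(235,335,310,435)}
b={n:blob(I[n],*O,R[n]) for n in I}; print(b)
print("ball",tri(*[ray(P[n],b[n][0]) for n in("scene","side")]))
for n in I:
  for k,c in(("g",G),("y",Y)):
    r=blob(I[n],*c,R[n]); print(n,k,r and (r[0],r[1][4],onz(P[n],r[0],45)))
r=blob(I["scene"],*Rd,(340,165,380,200))
if r is None or r[1][4]<6: r=blob(I["scene"],(170,100,60),(180,255,255),(340,165,380,200))
print("button",r, onz(P["scene"],r[0],75))
big=[cv2.resize(I["scene"][100:260,240:460],None,fx=3.6,fy=3.6,interpolation=cv2.INTER_CUBIC)]
cv2.imwrite("pics/c1.png",big[0][:,:,::-1])
s=cv2.resize(I["side"][140:300,210:400],None,fx=3.6,fy=3.6,interpolation=cv2.INTER_CUBIC)
cv2.imwrite("pics/c2.png",s[:,:,::-1])
E
```

```text
{'scene': (array([136.9, 289.6]), array([128, 282,  18,  16, 212], dtype=int32)), 'side': (array([271.5, 374.9]), array([262, 361,  20,  24, 196], dtype=int32))}
ball (array([ 536.8, -394.7,  101. ]), np.float64(2.714758021818894))
scene g (array([199.6, 290.6]), np.int32(46), array([ 568.6, -299. ,   45. ]))
scene y (array([152.4, 322.8]), np.int32(66), array([ 574.5, -399. ,   45. ]))
side g (array([290.8, 349.6]), np.int32(41), array([ 568.3, -300.4,   45. ]))
side y (array([298. , 401.3]), np.int32(82), array([ 573.7, -400.6,   45. ]))
button (array([362.5, 180.9]), array([360, 179,   6,   5,  22], dtype=int32)) [566.5  94.6  75. ]
```

View pics/c1.png

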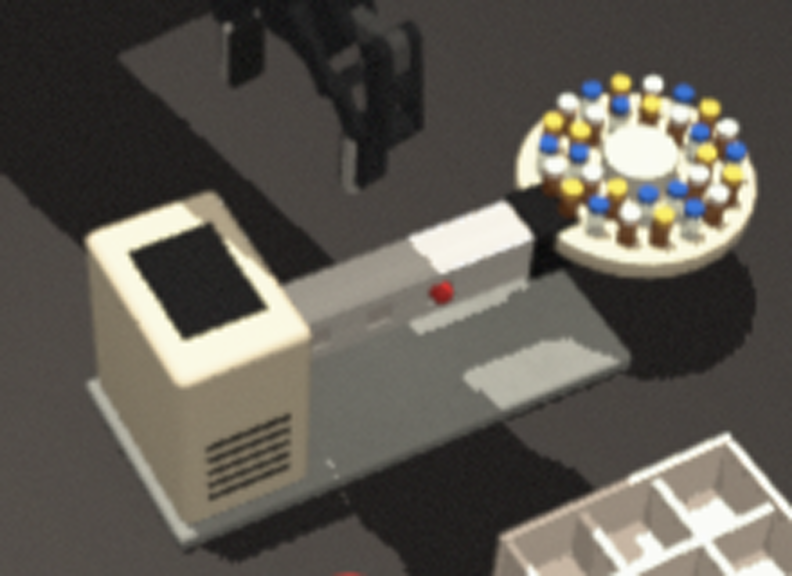

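View pics/c2.png

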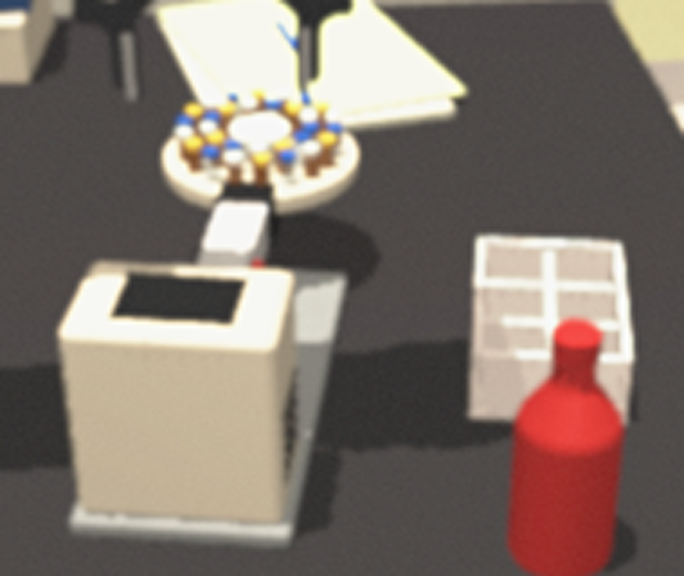

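```bash
python3 - <<'E'
from h import *
np.set_printoptions(precision=2,suppress=True)
P={n:cams.camera_params(n) for n in("scene","side")}
S=lambda x,y:((x-1.3)/3.6+240,(y-1.3)/3.6+100)
D=lambda x,y:((x-1.3)/3.6+210,(y-1.3)/3.6+140)
print("hub",tri(ray(P["scene"],S(641,150)),ray(P["side"],D(260,130))))
def ang(a,b,z):
  a=onz(P["scene"],S(*a),z);b=onz(P["scene"],S(*b),z);print(a,b,np.degrees(np.arctan2(*(b-a)[:2])))
ang((309,325),(530,238),91)   # near top tube edge
ang((285,287),(508,202),91)
ang((200,535),(628,357),12)
print(onz(P["side"],D(268,206),91),onz(P["side"],D(222,203),91)) # tube end top corners
E
```

```text
hub (array([574.3 , 237.48, 105.95]), np.float64(2.4430904799461377))
[549.85  10.32  91.  ] [575.8  151.23  91.  ] 10.433218604458641
[519.71  17.29  91.  ] [546.87 160.35  91.  ] 10.750597324920589
[580.7  -90.01  12.  ] [632.93 189.27  12.  ] 10.592685652216074
[576.72 147.87  91.  ] [545.78 155.01  91.  ]
```

The rows are not in the units I measure in: shifts go in shares of 0.6 m and turns go in shares of 2 pi rad. I convert before sending: -420 mm / 600 = -0.7, -200 mm / 600 = -0.3333, -0.055 rad / 6.2832 = -0.0088.

Emit:
shift_gripper --steps "85 -0.1667 -0.005 0 0;85 -0.3333 -0.01 0 0;85 -0.5 -0.015 0 0;85 -0.6667 -0.0217 0 -0.0088;85 -0.7 -0.0217 0 -0.0088;85 -0.7 -0.0217 0 -0.0088;85 -0.7 -0.0217 0 -0.0088;85 -0.7 -0.0217 0 -0.0088;85 -0.7 -0.0217 0 -0.0088" --squeeze 30

```text
clock: 1.23
tcp_pos: [536.9, -419.8, 249.7]
tool_rot: [-3.141, -0.001, 1.625]
contact_force: [0.8, 0.4, 0.0]
opening: 85.3
gripper_force: 0.0
```

```bash
python3 - <<'E'
from h import *
p=cams.camera_params("wrist");i=cams.grab_frame("wrist")
cv2.imwrite("pics/w1.png",i[:,:,::-1]);import pickle;pickle.dump(p,open("w1.pkl","wb"))
o=ctrl.get_obs();print(o['clock'],o['tcp_pos'],-np.array(p['R']).T@p['t'],np.array(p['R'])[2])
E
```

```text
1.275 [ 537.10578479 -419.24856357  250.18382852] [ 532.29494353 -348.75350464  372.73395812] [ 0.01447069 -0.27599314 -0.96105067]
```

View pics/w1.png

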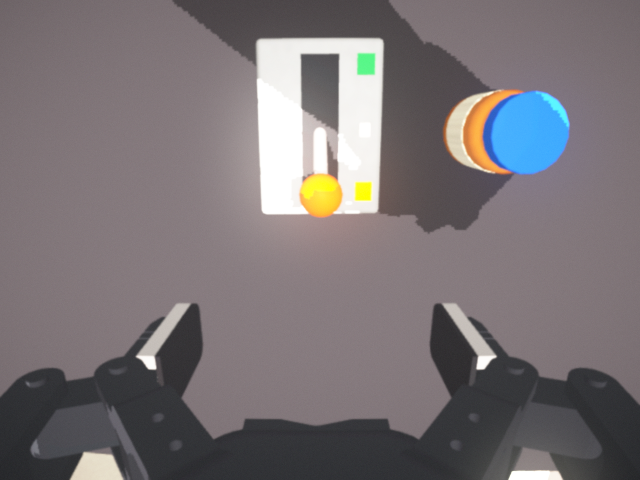

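```bash
python3 - <<'E'
from h import *
import pickle
np.set_printoptions(precision=1,suppress=True)
p=pickle.load(open("w1.pkl","rb"))
c=[onz(p,u,45) for u in((257.5,39),(383,39),(379.5,213.5),(262,213.5))]
for x in c: print("corner",x)
print("mean",np.mean(c,0))
for u in((366,64),(365,130),(363,191),(320,53),(320,79)): print(u,onz(p,u,45))
for z in(98,100,102,106): print("ball",onz(p,(321,195.5),z))
P=cams.camera_params("scene")
print("tri",tri(ray(P,(136.9,289.6)),ray(p,(321,195.5))))
E
```

```text
corner [ 483.6 -285.2   45. ]
corner [ 580.  -279.8   45. ]
corner [ 590. -417.   45.]
corner [ 490.2 -422.5   45. ]
mean [ 536.  -351.1   45. ]
(366, 64) [ 568.4 -298.9   45. ]
(365, 130) [ 571.7 -349.    45. ]
(363, 191) [ 574.3 -398.6   45. ]
(320, 53) [ 532.2 -293.    45. ]
(320, 79) [ 533.3 -312.2   45. ]
ball [ 538.3 -395.4   98. ]
ball [ 538.2 -395.   100. ]
ball [ 538.2 -394.7  102. ]
ball [ 538.1 -394.   106. ]
tri (array([ 538.1, -394.2,  104.9]), np.float64(0.08544782485378292))
```

Scaled: 148 mm / 600 = 0.2467, 25.5 mm / 600 = 0.0425.

Emit:
shift_gripper --steps "55 0.0425 0.004 0.05 0;55 0.0425 0.004 0.1167 0;55 0.0425 0.004 0.1833 0;55 0.0425 0.004 0.225 0;55 0.0425 0.004 0.2467 0;55 0.0425 0.004 0.2467 0;25 0.0425 0.004 0.2467 0;25 0.0425 0.004 0.2467 0;25 0.0425 0.004 0.2467 0;25 0.0425 0.004 0.2467 0;25 0.0425 0.004 0.2467 0" --squeeze 25

```text
clock: 2.65
tcp_pos: [538.6, -395.1, 103.7]
tool_rot: [3.14, 0.002, 1.626]
contact_force: [0.5, -2.1, 5.9]
opening: 28.3
gripper_force: 24.6
```

Scaled: 43.5 mm / 600 = 0.0725, -7.7 mm / 600 = -0.0128.

Emit:
shift_gripper --steps "25 0.0133 0 -0.0075 0;25 0.025 0 -0.0128 0;25 0.0383 -0.0005 -0.0175 0;25 0.05 -0.0008 -0.02 0;25 0.0617 -0.0013 -0.0217 0;25 0.0725 -0.0017 -0.022 0;25 0.0725 -0.0017 -0.022 0;25 0.0725 -0.0017 -0.022 0;25 0.0725 -0.0017 -0.022 0"

```text
clock: 3.78
tcp_pos: [535.8, -350.7, 116.2]
tool_rot: [3.139, 0.0, 1.627]
contact_force: [6.0, 0.8, 2.8]
opening: 28.2
gripper_force: 25.1
```

```bash
python3 - <<'E'
from h import *
import pickle
np.set_printoptions(precision=1,suppress=True)
for n in("scene","side","wrist"):
  p=cams.camera_params(n);i=cams.grab_frame(n);cv2.imwrite(f"pics/{n}2.png",i[:,:,::-1])
  pickle.dump(p,open(n+"2.pkl","wb"))
  if n!="wrist":
    b=blob(i,(5,150,120),(14,255,255),{"scene":(120,240,230,345),"side":(225,315,320,435)}[n]); print(b, onz(p,b[0],118))
E
```

```text
(array([150.7, 275.1]), array([146, 269,  10,  13,  78], dtype=int32)) [ 535.5 -363.4  118. ]
(array([269. , 345.3]), array([260, 335,  19,  21, 341], dtype=int32)) [ 535.4 -356.8  118. ]
```

Scaled: -134.8 mm / 600 = -0.2247, -1.4 mm / 600 = -0.0023.

Emit:
shift_gripper --steps "25 0 0 0 0;60 0 0 0 0;60 0 0 0 0;60 0 0 0 0;60 0 0 -0.0333 0;60 0 0 -0.1 0;60 0 0 -0.1833 0;60 -0.0667 -0.0017 -0.2247 0;60 -0.115 -0.0023 -0.2247 0;60 -0.115 -0.0023 -0.2247 0;60 -0.115 -0.0023 -0.2247 0;60 -0.115 -0.0023 -0.2247 0"

```text
clock: 5.42
tcp_pos: [537.0, -419.1, 250.3]
tool_rot: [-3.141, -0.0, 1.627]
contact_force: [0.1, 0.7, 0.7]
opening: 60.0
gripper_force: 0.0
```

```bash
python3 - <<'E'
from h import *
import pickle
np.set_printoptions(precision=1,suppress=True)
A={}
for n in("wrist","scene","side"):
  p=cams.camera_params(n);i=cams.grab_frame(n);cv2.imwrite(f"pics/{n}3.png",i[:,:,::-1])
  b=blob(i,(5,130,110),(22,255,255),{"scene":(120,240,230,345),"side":(225,315,320,435),"wrist":(240,10,400,240)}[n])
  A[n]=ray(p,b[0]); print(n,b,onz(p,b[0],118))
  if n=="wrist":
    for c in(((45,100,60),(80,255,255)),((24,100,120),(34,255,255))):
      g=blob(i,*c,(345,10,400,240)); print(g[0],onz(p,g[0],45))
print(tri(A["scene"],A["wrist"]),tri(A["scene"],A["side"]))
E
```

```text
wrist (array([324.2, 129.9]), array([300, 113,  44,  48, 488], dtype=int32)) [ 537.6 -349.8  118. ]
[365.6  64.4] [ 568.3 -298.6   45. ]
[362.5 191.5] [ 574.2 -398.5   45. ]
scene (array([154.6, 272.7]), array([146, 265,  18,  17, 240], dtype=int32)) [ 535.2 -355.8  118. ]
side (array([268.8, 345.4]), array([258, 335,  22,  22, 352], dtype=int32)) [ 535.2 -356.8  118. ]
(array([ 536.9, -352.9,  119.3]), np.float64(6.370425510921968)) (array([ 535. , -355.8,  117.2]), np.float64(0.4830619733773887))
```

View pics/wrist3.png

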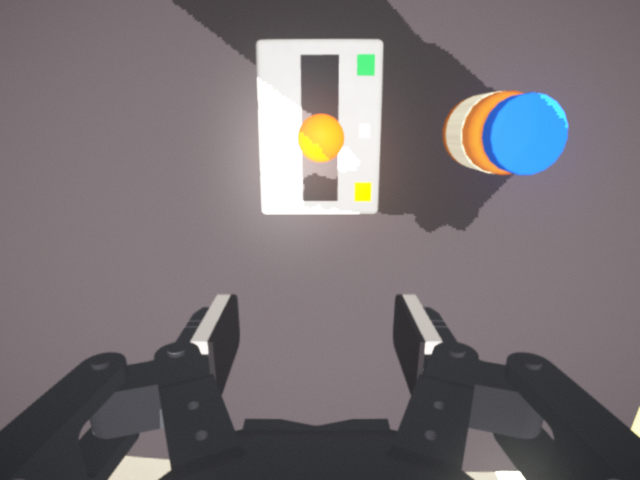

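```bash
python3 - <<'E'
from h import *
import pickle
np.set_printoptions(precision=1,suppress=True)
p=cams.camera_params("wrist")
i=cv2.imread("pics/wrist3.png")[:,:,::-1]
h=cv2.cvtColor(i.copy(),cv2.COLOR_RGB2HSV)
m=cv2.inRange(h,(5,130,110),(27,255,255));m[:,346:]=0;m[:100]=0;m[200:]=0
c=max(cv2.findContours(m,0,2)[0],key=cv2.contourArea)
u,r=cv2.minEnclosingCircle(c);print(u,r,onz(p,u,118))
R=ray(p,u)
P=cams.camera_params("scene");print(tri(R,ray(P,(154.6,272.7))))
P=cams.camera_params("side");print(tri(R,ray(P,(268.8,345.4))))
q=pickle.load(open("w1.pkl","rb")); print(onz(q,(321,195.5),100))
E
```

```text
(320.8571472167969, 137.14285278320312) 24.214282989501953 [ 535.8 -354.6  118. ]
(array([ 535.7, -355.2,  118.4]), np.float64(1.2581486077392687))
(array([ 535.5, -354.7,  115.8]), np.float64(0.7947163182657868))
[ 538.2 -395.   100. ]
```

Scaled: 136 mm / 600 = 0.2267, 133 mm / 600 = 0.2217.

Emit:
shift_gripper --steps "55 0.0667 0.0027 0.05 0;55 0.1083 0.0027 0.1333 0;55 0.1083 0.0027 0.1917 0;55 0.1083 0.0027 0.2217 0;55 0.1083 0.0027 0.2267 0;55 0.1083 0.0027 0.2267 0;25 0.1083 0.0027 0.2267 0;25 0.1083 0.0027 0.2267 0;25 0.1083 0.0027 0.2267 0;25 0.1083 0.0027 0.2267 0;25 0.1117 0.0027 0.2267 0;25 0.1158 0.0027 0.2267 0;25 0.1158 0.0027 0.2267 0;25 0.1158 0.0027 0.2267 0" --squeeze 45

```text
clock: 7.32
tcp_pos: [535.9, -351.2, 116.0]
tool_rot: [3.138, 0.002, 1.626]
contact_force: [4.8, -1.0, 6.5]
opening: 27.8
gripper_force: 44.1
```

Emit:
shift_gripper --steps "60 0 0 0 0;60 0 0 0 0;60 0 0 0 0;60 0 0 -0.0333 0;60 0 0 -0.1 0;60 0 0 -0.1833 0;60 -0.0667 -0.0017 -0.2247 0;60 -0.1158 -0.0027 -0.2267 0;60 -0.1158 -0.0027 -0.2267 0;60 -0.1158 -0.0027 -0.2267 0"

```text
clock: 8.57
tcp_pos: [536.8, -419.5, 249.6]
tool_rot: [-3.141, -0.001, 1.626]
contact_force: [0.1, 0.5, -0.1]
opening: 59.9
gripper_force: 0.0
```

```bash
cat > ball.py <<'E'
from h import *
np.set_printoptions(precision=1,suppress=True)
p=cams.camera_params("wrist");i=cams.grab_frame("wrist")
h=cv2.cvtColor(i.copy(),cv2.COLOR_RGB2HSV)
m=cv2.inRange(h,(5,130,110),(27,255,255));m[:,346:]=0;m[200:]=0
c=max(cv2.findContours(m,0,2)[0],key=cv2.contourArea)
u,r=cv2.minEnclosingCircle(c);print(u,r,onz(p,u,118))
for n in("scene","side"):
  P=cams.camera_params(n)
  b=blob(cams.grab_frame(n),(5,130,110),(22,255,255),{"scene":(120,240,230,345),"side":(225,315,320,435)}[n])
  print(n,b[0],b[1][4],onz(P,b[0],118),tri(ray(p,u),ray(P,b[0])))
E
python3 ball.py
```

```text
(321.0, 129.71875) 24.465974807739258 [ 535.3 -350.1  118. ]
scene [156.8 271.3] 236 [ 535.  -351.3  118. ] (array([ 535.2, -350.7,  118. ]), np.float64(1.257165756924875))
side [268.6 343.1] 364 [ 534.9 -352.4  118. ] (array([ 535.1, -350.1,  115.7]), np.float64(0.5219791332816712))
```

Scaled: 444 mm / 600 = 0.74, 25.5 mm / 600 = 0.0425, 0.24 rad / 6.2832 = 0.0382.

Emit:
shift_gripper --steps "85 0.1 0 0 0;85 0.2 0.0083 0 0;85 0.3 0.0167 0 0;85 0.4 0.025 0 0;85 0.5 0.0333 0 0;85 0.6 0.0417 0 0.0159;85 0.7 0.0425 0 0.0382;85 0.74 0.0425 0 0.0382;85 0.74 0.0425 0 0.0382;85 0.74 0.0425 0 0.0382;85 0.74 0.0425 0 0.0382"

```text
clock: 10.1
tcp_pos: [538.0, 23.9, 250.3]
tool_rot: [3.141, 0.0, 1.385]
contact_force: [0.1, -0.6, -0.2]
opening: 84.9
gripper_force: 0.0
```

```bash
python3 - <<'E'
from h import *
import pickle
p=cams.camera_params("wrist");i=cams.grab_frame("wrist")
cv2.imwrite("pics/w4.png",i[:,:,::-1]);pickle.dump(p,open("w4.pkl","wb"))
E
```

```text
(no output)
```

View pics/w4.png

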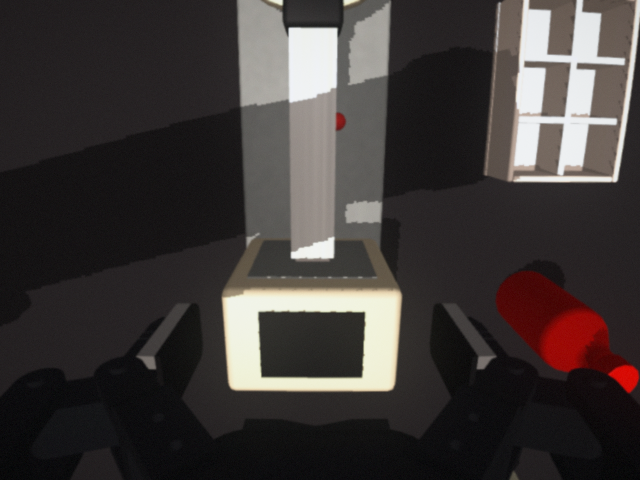

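```bash
python3 - <<'E'
from h import *
import pickle
np.set_printoptions(precision=1,suppress=True)
p=pickle.load(open("w4.pkl","rb"));i=cv2.imread("pics/w4.png")[:,:,::-1].copy()
b=blob(i,(0,130,60),(5,255,255),(300,90,370,150));print(b,onz(p,b[0],75))
P=cams.camera_params("scene");print(tri(ray(p,b[0]),ray(P,(362.5,180.9))))
e=[onz(p,u,91) for u in((289,28),(337,28),(334.5,250),(291.2,250))];print(*e)
m0,m1=(e[0]+e[1])/2,(e[2]+e[3])/2; d=(m0-m1);d/=np.linalg.norm(d);print(d,np.arctan2(d[0],d[1]))
t=(e[0]+e[1]+e[2]+e[3])/4; B=onz(p,b[0],75); A=t+d*((B-t)[:2]@d[:2]); print("axis at button",A,"button off",np.linalg.norm((B-A)[:2]))
E
```

```text
(array([339.7, 121. ]), array([336, 113,  10,  17, 121], dtype=int32)) [568.   94.4  75. ]
(array([567.6,  94.1,  76.3]), np.float64(0.8437213431408789))
[544.5 159.4  91. ] [575.6 153.6  91. ] [547.4   3.1  91. ] [515.4   9.1  91. ]
[ 0.2  1.  -0. ] 0.188322131632551
axis at button [548.9  98.1  91. ] button off 19.42320782355717
```

Scaled: 177 mm / 600 = 0.295, 170 mm / 600 = 0.2833.

Emit:
shift_gripper --steps "70 0.0667 -0.005 0 0;70 0.125 -0.005 0.0333 0;70 0.125 -0.005 0.1 0;70 0.125 -0.005 0.1833 0;70 0.125 -0.005 0.25 0;70 0.125 -0.005 0.2833 0;70 0.125 -0.005 0.295 0;70 0.125 -0.005 0.295 0;70 0.125 -0.005 0.295 0" --squeeze 50

```text
clock: 11.28
tcp_pos: [549.6, 98.9, 74.5]
tool_rot: [3.14, -0.001, 1.385]
contact_force: [-0.3, -0.1, 0.8]
opening: 70.0
gripper_force: 0.0
```

```bash
python3 - <<'E'
from h import *
i=cams.grab_frame("scene");cv2.imwrite("pics/s5.png",cv2.resize(i[60:260,240:480],None,fx=3,fy=3)[:,:,::-1])
E
```

```text
(no output)
```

View pics/s5.png

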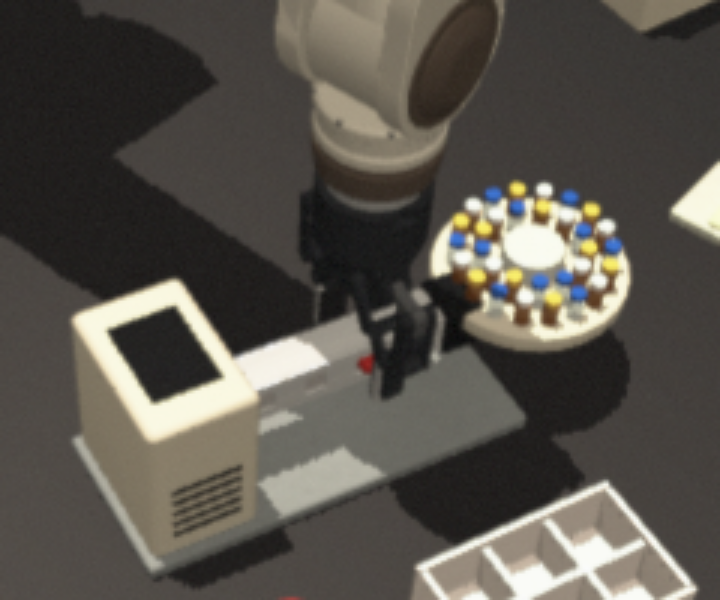

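Emit:
shift_gripper --steps "45 0 0 0 0;35 0 0 0 0;20 0 0 0 0;20 0 0 0 0;20 0 0 0 0;20 0 0 0 0;20 0 0 0 0;20 0 0 0 0" --squeeze 50

```text
clock: 12.32
tcp_pos: [549.8, 99.1, 74.7]
tool_rot: [3.139, -0.001, 1.385]
contact_force: [1.5, -1.1, 7.3]
opening: 31.3
gripper_force: 51.2
```

Scaled: 18 mm / 600 = 0.03, 15 mm / 600 = 0.025.

Emit:
shift_gripper --steps "20 0.005 0 0 0;20 0.01 0 0 0;20 0.015 0 0 0;20 0.02 0 0 0;20 0.025 0 0 0;20 0.03 0 0 0;20 0.03 0 0 0"

```text
clock: 13.2
tcp_pos: [553.1, 116.5, 74.7]
tool_rot: [3.139, -0.0, 1.385]
contact_force: [0.8, -2.2, 7.2]
opening: 31.0
gripper_force: 50.1
```

Scaled: 22 mm / 600 = 0.0367, 20 mm / 600 = 0.0333.

Emit:
shift_gripper --steps "20 0.005 0 0 0;20 0.01 0 0 0;20 0.015 0 0 0;20 0.02 0 0 0;20 0.025 0 0 0;20 0.03 0 0 0;20 0.0333 0 0 0;20 0.0367 0 0 0;20 0.0367 0 0 0;20 0.0367 0 0 0"

```text
clock: 14.45
tcp_pos: [557.3, 138.2, 74.7]
tool_rot: [3.139, -0.001, 1.385]
contact_force: [2.5, -1.5, 6.4]
opening: 31.5
gripper_force: 50.3
```

```bash
python3 - <<'E'
from h import *
np.set_printoptions(precision=1,suppress=True)
i=cams.grab_frame("scene");cv2.imwrite("pics/s6.png",cv2.resize(i[60:260,240:480],None,fx=3,fy=3)[:,:,::-1])
P=cams.camera_params("scene");b=blob(i,(0,150,60),(4,255,255),(340,165,380,200))
print(b, b and onz(P,b[0],75))
E
```

```text
(array([362.4, 181. ]), array([360, 179,   6,   5,  23], dtype=int32)) [566.5  94.4  75. ]
```

View pics/s6.png

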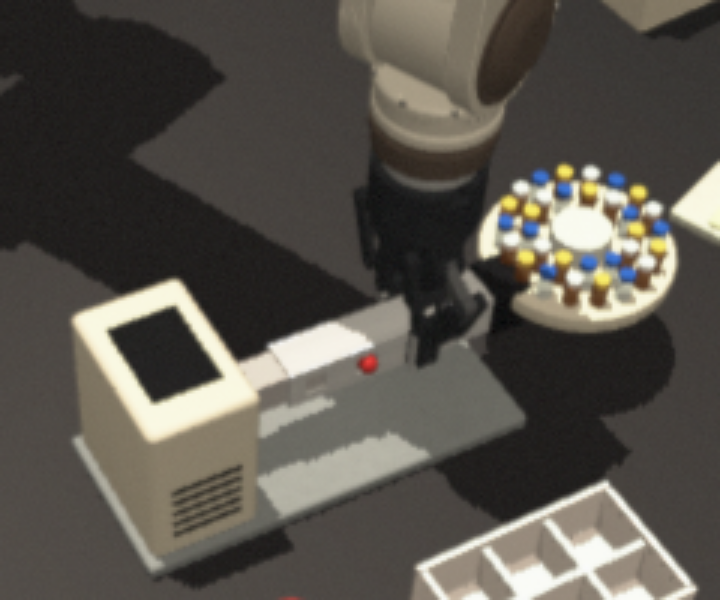

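Scaled: -484.6 mm / 600 = -0.8077, -177 mm / 600 = -0.295, -0.24 rad / 6.2832 = -0.0382.

Emit:
shift_gripper --steps "70 0 0 0 0;70 0 0 0 0;70 0 0 0 0;70 0 0 0 0;70 0 0 -0.0333 0;70 0 0 -0.1 0;70 0 0 -0.1833 0;70 0 0 -0.25 0;70 -0.0333 0 -0.295 0;70 -0.1333 0.0167 -0.295 0;70 -0.2333 0.0333 -0.295 0;70 -0.3333 0.05 -0.295 0;70 -0.4333 0.0667 -0.295 -0.0159;70 -0.5333 0.0833 -0.295 -0.0318;70 -0.6333 0.1 -0.295 -0.0382;70 -0.7333 0.115 -0.295 -0.0382;70 -0.8077 0.1155 -0.295 -0.0382;70 -0.8077 0.1155 -0.295 -0.0382;70 -0.8077 0.1155 -0.295 -0.0382;70 -0.8077 0.1155 -0.295 -0.0382"

```text
clock: 17.0
tcp_pos: [535.6, -349.6, 250.6]
tool_rot: [3.141, 0.0, 1.627]
contact_force: [0.4, -0.4, -0.3]
opening: 69.8
gripper_force: 0.0
```

```bash
python3 - <<'E'
from h import *
np.set_printoptions(precision=1,suppress=True)
i=cams.grab_frame("scene");P=cams.camera_params("scene");b=blob(i,(0,150,60),(4,255,255),(340,165,380,200))
print(b, onz(P,b[0],75))
cv2.imwrite("pics/s7.png",i[:,:,::-1])
i=cams.grab_frame("side");P=cams.camera_params("side");b=blob(i,(5,130,110),(22,255,255),(225,315,320,435));print(b,onz(P,b[0],118))
E
```

```text
(array([362.4, 181. ]), array([360, 179,   6,   5,  23], dtype=int32)) [566.5  94.4  75. ]
(array([268.7, 343.2]), array([258, 333,  22,  21, 336], dtype=int32)) [ 535.1 -352.5  118. ]
```

Scaled: 153 mm / 600 = 0.255, 135 mm / 600 = 0.225.

Emit:
shift_gripper --steps "55 -0.0017 0 0.05 0;55 -0.0017 0 0.1333 0;55 -0.0017 0 0.1917 0;55 -0.0017 0 0.22 0;55 -0.0017 0 0.225 0;55 -0.0017 0 0.225 0;25 -0.0017 0 0.225 0;25 -0.0017 0 0.225 0;25 -0.0017 0 0.225 0;25 -0.0017 0 0.225 0;25 0.015 0 0.226 0;25 0.0317 0 0.2293 0;25 0.0483 0 0.235 0;25 0.065 0 0.2433 0;25 0.075 0 0.25 0;25 0.0833 0 0.255 0;25 0.0833 0 0.255 0;25 0.0833 0 0.255 0" --squeeze 45

```text
clock: 19.35
tcp_pos: [532.9, -300.2, 97.5]
tool_rot: [3.141, -0.001, 1.627]
contact_force: [3.5, 4.2, 4.4]
opening: 27.7
gripper_force: 47.8
```

Emit:
shift_gripper --steps "60 0 0 0 0;60 0 0 0 0;60 0 0 0 0;60 0 0 -0.0333 0;60 0 0 -0.1 0;60 -0.0667 0 -0.1833 0;60 -0.1333 0 -0.255 0;60 -0.2 0 -0.255 0;60 -0.2 0 -0.255 0;60 -0.2 0 -0.255 0"

```text
clock: 20.6
tcp_pos: [538.9, -420.4, 249.6]
tool_rot: [-3.141, -0.001, 1.625]
contact_force: [0.6, -0.2, -1.0]
opening: 59.6
gripper_force: 0.0
```

```bash
python3 - <<'E'
from h import *
np.set_printoptions(precision=1,suppress=True)
A=[]
for n in("scene","side"):
  P=cams.camera_params(n);i=cams.grab_frame(n);cv2.imwrite(f"pics/{n}8.png",i[:,:,::-1])
  b=blob(i,(5,130,110),(22,255,255),{"scene":(120,220,250,318),"side":(225,285,320,435)}[n]);print(b);A.append(ray(P,b[0]))
print(tri(*A))
E
```

```text
(array([180.7, 262. ]), array([173, 254,  17,  17, 221], dtype=int32))
(array([267.1, 328.5]), array([258, 319,  20,  20, 313], dtype=int32))
(array([ 532.2, -306. ,  101.9]), np.float64(0.32383264726070976))
```

View pics/scene8.png

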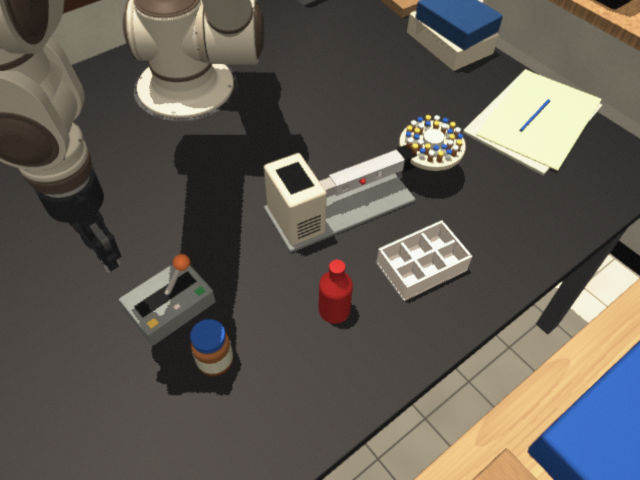

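Scaled: 155 mm / 600 = 0.2583, 153 mm / 600 = 0.255.

Emit:
shift_gripper --steps "60 0.0833 0 0 0;60 0.1667 0 0.0333 0;60 0.1917 0.001 0.1167 0;60 0.1917 0.001 0.2 0;60 0.1917 0.001 0.2417 0;60 0.1917 0.001 0.2517 0;25 0.1917 0.001 0.2517 0;25 0.1917 0.001 0.2517 0;25 0.1917 0.001 0.2517 0;25 0.1917 0.001 0.2517 0;25 0.1967 0.001 0.255 0;25 0.2017 0.001 0.2567 0;25 0.2017 0.001 0.2583 0;25 0.2017 0.001 0.2583 0" --squeeze 30

```text
clock: 22.45
tcp_pos: [533.2, -301.1, 97.4]
tool_rot: [3.14, 0.003, 1.625]
contact_force: [-6.2, -3.7, 9.3]
opening: 28.4
gripper_force: 30.3
```

Emit:
shift_gripper --steps "60 0 0 0 0;60 0 0 0 0;60 0 0 0 0;60 0 0 -0.0333 0;60 0 0 -0.1 0;60 -0.0667 0 -0.1833 0;60 -0.1333 0 -0.255 0;60 -0.2 0 -0.255 0;60 -0.2 0 -0.255 0;60 -0.2 0 -0.255 0"

```text
clock: 23.7
tcp_pos: [539.6, -419.3, 247.6]
tool_rot: [-3.141, -0.001, 1.626]
contact_force: [0.4, 0.4, 1.0]
opening: 60.1
gripper_force: 0.0
```

```bash
python3 - <<'E'
from h import *
np.set_printoptions(precision=1,suppress=True)
A=[]
for n in("scene","side"):
  P=cams.camera_params(n);i=cams.grab_frame(n);cv2.imwrite(f"pics/{n}9.png",i[:,:,::-1])
  b=blob(i,(5,130,110),(22,255,255),{"scene":(120,220,250,318),"side":(225,285,320,435)}[n]);A.append(ray(P,b[0]))
print(tri(*A))
a,c=[cv2.imread(f"pics/scene{k}.png")[:,:,::-1].copy() for k in(0,9)]
for nm,r,lo,hi in(("bottle",(310,255,360,325),(0,150,60),(5,255,255)),("lid",(185,315,235,360),(100,120,60),(125,255,255)),("box",(370,220,475,300),(0,0,110),(180,90,255))):
  print(nm,blob(a,lo,hi,r)[0],blob(c,lo,hi,r)[0])
E
```

```text
(array([ 531.8, -301.1,   98.2]), np.float64(0.5746659343465371))
bottle [335.  293.3] [335.  293.2]
lid [207.5 335.5] [207.4 335.3]
box [423.3 259.2] [423.  259.1]
```

The lever now sits at the +y stop (about +0.70 rad), the button is out at the second hole, and the bottle, jar and box haven't moved. The gripper is clear of everything.

```bash
python3 -c "
from bench import ctrl, cams, job
print(job.sign_off())"
```

```text
the job is handed in; nothing more can be done
None
```

The job is handed in at about 24 s: I brought the lever to centre-off and left it there over a second (the first try stopped about 4 mm short, so I corrected it), slid the tray to the second hole where the button sprang out, then moved the lever to the green-side stop and left the gripper clear, with the bottle, jar and box unmoved; the result has not been reported back.

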